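# Turn the sample leaf in the three-ring binder

## Task

Two open ring binders of wood finish samples lie on the bench. In the larger binder, the one with three rings, take the top leaf by its tongue, turn it over across the rings and lay it flat on the other side so that its dark back face shows. Do not turn the leaf of the smaller two-ring binder, and let go at the end.

Things in the scene. Friction and masses are not known exactly. Their poses are not given: they have to be found in the camera images.
- leaf (a joint): Angle (rad) of the larger binder's top leaf: 0 flat on its right (-y) side, light face up; 1.57 upright; 3.14 flat on the other side, dark back up. Stiff board 6 mm thick, 148 mm along the ring axis, reaching 9 to 80 mm from it; from its outer edge's middle a tongue 26 mm wide runs on to 130 mm. 40 to 85 g, turns easily; let go, it falls slowly to the side it leans to.
- tongue (a point): Grip point on that leaf: middle of the tongue's width and thickness, 112 mm from the ring axis, moves with the leaf. Flat, it is 30 mm above the bare bench, beyond the cover, free all round. The 26 mm width lies along the ring axis: pinch it from above by its two long edges and the leaf pivots between the pads. Axes at angle 0: x along the ring axis, y towards the rings, z up.
- ring_axis (a point): Middle of the larger binder's ring axis, 30 mm above the bench, level with and abreast of the tongue; the leaf turns about it. x along the ring axis, away from the robot; y to the side where the leaf shall lie; z up. Binder fixed to the bench: black cover 158 (x) by 166 mm (y), three steel rings, radius 15 mm, at x = -50, 0, 50 mm; leaves stacked on both sides to 27 mm above the bench.
- small_leaf (a joint): Angle (rad) of the smaller binder's top leaf, same sense; 0 as it lies, and it is to stay so. This binder too is fixed to the bench: two rings, cover 98 by 118 mm, ring axis 26 mm above the bench, leaf with a 20 mm wide tongue reaching 94 mm from the axis. The two binders lie side by side, either one on the left, each turned up to 17 degrees.

How it is judged (in metres and radians):
At the end, for the whole second after the job is handed in: The larger binder's leaf lies at rest on the other side, within 11 degrees of flat, dark face up; the smaller binder's leaf lies as it did, within 9 degrees (value of joint leaf above 2.94 rad and velocity of joint leaf below 0.1 rad/s and value of joint small_leaf below 0.15 rad); the robot touches nothing.
It fails at once if the smaller binder's leaf is turned up by more than 25 degrees (value of joint small_leaf above 0.44 rad).
It also fails if it takes over 40 s, if anything falls off the work surface, if the arm or the gripper's body presses on something with over 40 N, if the wrist force passes 120 N, or if a joint passes its speed limit or range.

## Robot

A 6-joint arm with a two-finger parallel gripper is mounted at the origin on a cart in front of the work surface, level with it; the furniture and walls round the work are solid. World frame = base frame: x ahead of the robot, y to its left, z up, the work surface at z = 0. Lengths are in mm, angles in rad, forces in N, time in s.
With the tool pointing down it reaches from about 350 to 775 mm from the base axis. Payload 7.3 kg.
Tool frame: the origin (TCP) lies midway between the tips of the shut fingers; the grasp point (between the pads) lies 19 mm behind it; z points along the fingers, y is the line along which they close (so a half turn about z gives the same grasp; the last joint's range is limited). The gripper opens to 92 mm and grips with 3 to 60 N. Pads are 19 mm wide; open, the fingers measure 130 mm over their backs; the gripper's body (75 mm by 190 mm) begins 47 mm behind the grasp point.
Start: joints at [-0.146, 0.342, 1.524, -0, 1.275, -0.146], TCP at [525.019, 0.019, 226.741] pointing down, gripper open.
Joint ranges: [-2.53, 2.53], [-0.77, 2.02], [0.04, 2.7], [-1, 4.14], [0.28, 2.66], [-3.11, 3.11]. Speed limits (rad/s): [2.57, 2.57, 3.14, 3.14, 3.14, 3.14].

## Interface

Orientations are given as [roll, pitch, yaw] about the fixed x, y, z axes, in that order (R = Rz(yaw) Ry(pitch) Rx(roll)).
In Python, from plant import * gives the robot as it stands.
- The arm moves only by the tool step_arm, never from a script. Its argument "deltas" is one flat list of numbers, 5 for each row, row after row: the shift along the world's x, y, z in mm, then the turn about the world's z in degrees, then the finger opening in mm, from 0 to 91.8. In form: [tx, ty, tz, turn, gripper, tx, ty, tz, turn, gripper, ...]. A call has exactly 10 rows; each row shifts and turns the commanded pose from where the row before left it; what a row does not reach is not made up. A row lasts 1/8 s, in which the tool goes at most 62.5 mm and 10.7 degrees, less where a joint would pass 70% of its speed; a pose out of reach is approached as far as the arm can. A call is refused whole if a number of a shift passes 62.5 or a number of a turn 10.7, either way. A call with a gripper value outside its range is refused whole. The fingers move at their own pace and stop on an object; the grip force is fixed at half the most. Time passes only in rows, so rows that do not move let the fingers close, or fill a call up. It gives the time, the measured TCP pose, the force, the opening and the grip force at its end, in the units of the state.
- get_obs(): the state, without advancing time (a new reading comes with each control period).
- capture(name): name is "scene" or "side" or "wrist"; returns the picture (420x560x3 uint8, red, green, blue); there is no depth.
- camera_params(name): a dict with "mtx" (3x3 intrinsics, pixels), "k1" (the pictures are not rectified: a ray, as slopes to the right and down, at radius r is drawn at 1 + k1 r^2 times it, then the intrinsics apply), "rvec" (rotation vector, rad) and "tvec" (3), from world to camera coordinates, as OpenCV has them. Camera axes: x right, y down, z forward; pixel columns grow to the right and rows downward; lengths in mm; the calibration is good to about 2 mm. A picture is of the moment at which its call begins: read the wrist's pose just before it. camera_params takes no time and is no camera call; for the wrist camera it gives the pose at the moment of the call.
- close_job(): hands the job in; it is judged then, once.
The state is a dict: "time": time; "joint_positions": joint angles; "dq": joint speeds; "tau": joint torques, N m; "tool_pos": TCP position; "tcp_rot": TCP orientation; "contact_force": force on the tool from outside, world axes, zero at the start; "moment": the same for the moment, N m; "grip_width": finger opening in mm; "finger_force": force on a finger pad.
Only numpy, scipy, OpenCV 4.12 (cv2) and the standard library are available. Lean on these libraries where they do the work, as an engineer would, in place of code of your own. Each camera call takes 0.05 s, during which the arm holds its last target. There are 200 camera calls.

## Working session

There is one attempt and no reset: what is moved stays moved. The work goes in short steps, Python scripts to look and compute and a tool call to move; the robot and the scene stay as the last step left them, time stands still between calls to the robot, and variables do not carry over. Pictures are saved under pics/ and viewed, at most 10 in all, crops included, and the job is handed in when it is done.

Besides the shell and the picture viewer there is one more tool, called after "Emit:" in YAML: its name, and indented under it one key for each argument. step_arm: Moves the arm, as the interface text tells. Its arguments: {"type":"object","properties":{"deltas":{"type":"array","items":{"type":"number"}}},"required":["deltas"]}

```bash
mkdir -p pics; cat > h.py <<'E'
from plant import *
import numpy as np, cv2
def ray(cam,uv,z):
    c=camera_params(cam); K=np.array(c["mtx"],float); k1=c["k1"]
    R,_=cv2.Rodrigues(np.array(c["rvec"],float)); t=np.array(c["tvec"],float).ravel()
    p=cv2.undistortPoints(np.array(uv,float).reshape(-1,1,2),K,np.array([k1,0,0,0,0.])).reshape(-1,2)
    d=np.c_[p,np.ones(len(p))]@R; o=-R.T@t
    return o+d*((z-o[2])/d[:,2])[:,None]
E
python3 - <<'E'
from h import *
a=capture("scene");b=capture("side");c=capture("wrist")
for n,i in zip(["scene","side","wrist"],[a,b,c]): cv2.imwrite(f"pics/{n}0.png",i[:,:,::-1])
print(get_obs())
for n in ["scene","side","wrist"]: print(n,ray(n,[[280,210]],30), camera_params(n))
E
```

```text
{'time': 0.15, 'joint_positions': array([-1.46021502e-01,  3.42564229e-01,  1.52477973e+00,  6.99054939e-06,
        1.27538235e+00, -1.45974288e-01]), 'dq': array([ 0.00092083, -0.00115747, -0.003897  ,  0.00132944, -0.00184633,
       -0.00048573]), 'tau': array([ 7.52666965e-04, -4.31470585e+01, -2.44352603e+01,  7.18239485e-02,
        5.38185902e-02, -1.32920518e-04]), 'tool_pos': array([5.24708538e+02, 5.59850713e-02, 2.26210035e+02]), 'tcp_rot': array([-3.14047203e+00, -1.71511679e-04,  1.57074698e+00]), 'contact_force': array([0.9735226 , 0.39637912, 0.67841877]), 'moment': array([-0.02471961, -0.01593754, -0.01418624]), 'finger_force': 0.0, 'grip_width': 91.80821988291238}
scene [[595.74328663  20.72245459  30.        ]] {'mtx': array([[532.19573765,   0.        , 290.08466725],
       [  0.        , 532.19573765, 216.57769446],
       [  0.        ,   0.        ,   1.        ]]), 'k1': -0.18773566377185136, 'rvec': array([ 1.81814972, -1.00240474,  0.64967357]), 'tvec': array([-323.68314122,  227.90692272,  963.73199604])}
side [[541.47806356  -1.74941307  30.        ]] {'mtx': array([[438.72900818,   0.        , 278.09201633],
       [  0.        , 438.72900818, 206.87693563],
       [  0.        ,   0.        ,   1.        ]]), 'k1': -0.14019657686376236, 'rvec': array([ 2.16274268, -0.28691022,  0.16380014]), 'tvec': array([-518.68945001,  108.07674258,  830.45008964])}
wrist [[522.12435106 -29.96020552  30.        ]] {'mtx': array([[306.61334162,   0.        , 282.97769931],
       [  0.        , 306.61334162, 206.83568334],
       [  0.        ,   0.        ,   1.        ]]), 'k1': -0.02266868244423172, 'rvec': array([-2.88116795e+00,  2.09059296e-04, -2.95439184e-04]), 'tvec': array([-525.72348025,  -32.77243173,  390.741057  ])}
```

View pics/scene0.png

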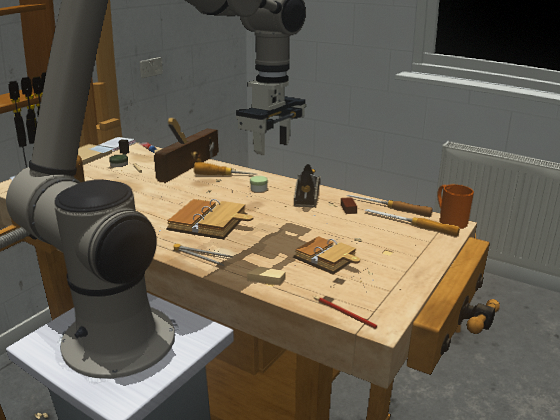

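View pics/wrist0.png

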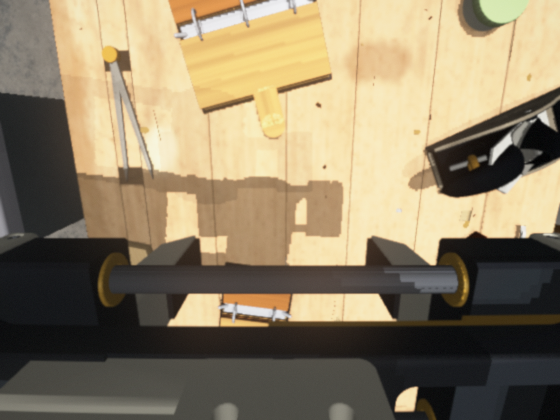

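The wrist view shows the large binder at the top. Its three rings are near (197,22), (245,14) and (293,4), the leaf's outer edge runs from (203,110) to (330,77), and the tongue runs from (263,92) to (273,135). The small two-ring binder is below, rings at about (235,311) and (278,315).

```bash
python3 - <<'E'
from h import *
i=cv2.imread("pics/wrist0.png"); cv2.imwrite("pics/wc.png",cv2.resize(i[0:150,150:350],None,fx=4,fy=4,interpolation=cv2.INTER_CUBIC))
i=cv2.imread("pics/side0.png"); cv2.imwrite("pics/side_v.png",i)
print(ray("wrist",[[203,110],[330,77],[273,135],[263,92],[245,14]],30).round(1))
E
```

```text
[[436.7  85.5  30. ]
 [576.7 119.7  30. ]
 [514.4  58.2  30. ]
 [503.8 104.3  30. ]
 [486.3 181.1  30. ]]
```

View pics/wc.png

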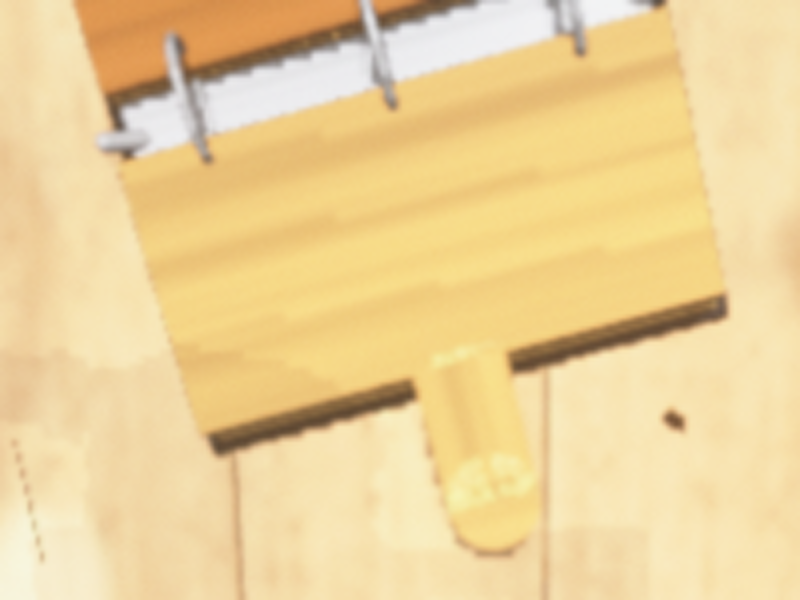

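View pics/side_v.png

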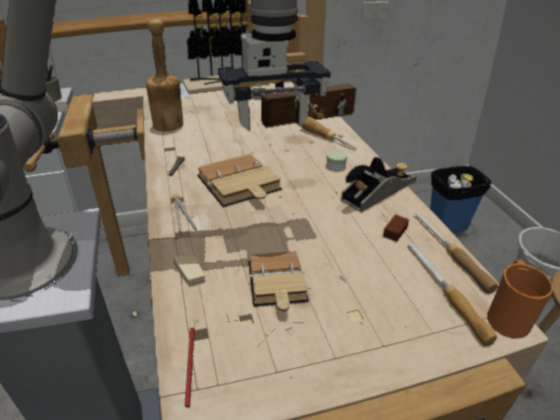

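The crop shows the leaf's top-face corners at (207,435), (722,297), (668,8) and (120,160). The tongue tip is at (493,549) and the tongue's edges are at (430,440) and (522,425). The side view confirms the layout: the large binder is further left and its tongue points to -y.

```bash
python3 - <<'E'
from h import *
c=np.array([[207,435],[722,297],[668,8],[120,160],[493,549],[430,440],[522,425],[417,392],[512,368]],float)/4+[150,0]-[.375,.375]
P=ray("wrist",c,33)[:,:2]
print(P.round(1))
u=P[1]-P[0]+P[2]-P[3]; print("width",np.linalg.norm(P[1]-P[0]),np.linalg.norm(P[2]-P[3])); u/=np.linalg.norm(u)
n=np.array([-u[1],u[0]]); print("yaw",np.degrees(np.arctan2(u[1],u[0])))
m=(P[0]+P[1])/2; mi=(P[2]+P[3])/2
print("radial len",(mi-m)@n,"along diff",(mi-m)@u,"tip len",(m-P[4])@n,"tip along",(P[4]-m)@u,"tongue w",(P[6]-P[5])@u,((P[5]+P[6])/2-m)@u)
s=(m+mi)@u/2
ax=(m@n+80+mi@n+9+P[4]@n+130)/3
O=s*u+ax*n; print("axis",O,"tongue",O-112*n,"n",n,"u",u)
# side check
print(ray("side",[[260,193]],33))
E
```

```text
[[435.8  87.1]
 [576.3 122.4]
 [560.1 191.6]
 [417.3 156.4]
 [514.4  56.2]
 [497.2  85.6]
 [522.6  89.5]
 [494.   98.2]
 [519.9 104.3]]
width 144.89496329411517 147.0623901165227
yaw 13.980072951961676
radial len 71.35504243334931 along diff -0.14650387830175404 tip len 49.09665996517595 tip along -3.677679013449053 tongue w 25.542392872715958 -0.4120974973751812
axis [486.56757968 182.77788443] tongue [513.62503464  74.09534613] n [-0.24158442  0.97037981] u [0.97037981 0.24158442]
[[514.76356876  69.09586929  33.        ]]
```

Emit:
step_arm:
  deltas: [-1.5,9.5,-16,4,60,-1.5,9.5,-16,4,60,-1.5,9.5,-16,3,60,-1.5,9.5,-16,3,60,-1.5,9,-16,0,60,-1.5,9,-16,0,60,-1.5,9,-16,0,60,-1,9,-16,0,60,0,0,0,0,60,0,0,0,0,60]

```text
time: 1.4
tool_pos: [513.9, 73.8, 99.2]
tcp_rot: [3.141, 0.0, 1.815]
contact_force: [0.2, 0.2, -0.1]
grip_width: 60.2
finger_force: 0.0
```

```bash
python3 - <<'E'
from h import *
o=get_obs();print(o["tool_pos"],o["tcp_rot"],o["grip_width"],o["contact_force"])
def proj(cam,X):
    c=camera_params(cam); return cv2.projectPoints(np.array(X,float).reshape(-1,1,3),np.array(c["rvec"]),np.array(c["tvec"]),np.array(c["mtx"]),np.array([c["k1"],0,0,0,0.]))[0].reshape(-1,2)
X=[[513.5,74,33],[459.5,291,33]]
i=capture("wrist")[:,:,::-1].copy(); j=capture("side")[:,:,::-1].copy()
for im,n in((i,"wrist"),(j,"side")):
    for p in proj(n,X): cv2.circle(im,tuple(int(v) for v in p.round()),3,(255,0,255),1); print(n,p)
cv2.imwrite("pics/w1.png",i);cv2.imwrite("pics/s1.png",j)
E
```

```text
[513.86193411  73.80331472  99.18958789] [3.14098382e+00 2.43290351e-04 1.81518890e+00] 60.233267339106106 [ 0.21100753  0.23232138 -0.08363721]
wrist [281.02024453 216.58714969]
wrist [ 280.47088393 -140.25771942]
side [258.94458038 191.92813141]
side [219.83006497 151.3731922 ]
```

View pics/w1.png

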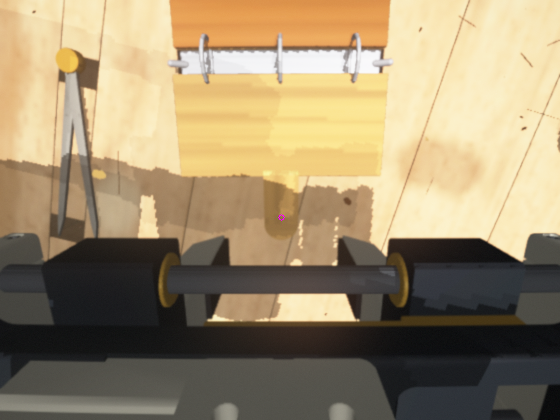

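View pics/s1.png

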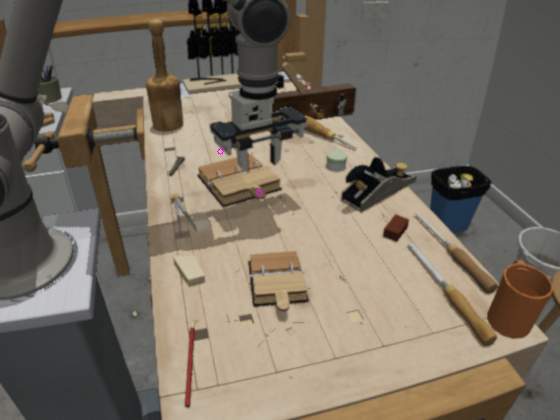

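The predicted grip point (281,217) lies on the tongue, and the leaf appears square to the tool. The destination at (220,151) in the side view is bare bench.

Emit:
step_arm:
  deltas: [0,0,-16,0,60,0,0,-16,0,60,0,0,-16,0,60,0,0,-16,0,60,0,0,-13,0,60,0,0,-10.5,0,60,0,0,0,0,60,0,0,0,0,20,0,0,0,0,20,0,0,0,0,20]

```text
time: 2.75
tool_pos: [513.8, 74.1, 11.6]
tcp_rot: [3.141, 0.0, 1.815]
contact_force: [-0.5, -0.2, 1.0]
grip_width: 34.6
finger_force: 0.0
```

Emit:
step_arm:
  deltas: [0,0,0,0,20,0,0,0,0,20,0,0,0,0,20,0,0,0,0,20,0,0,0,0,20,0,0,0,0,20,0,0,0,0,20,0,0,0,0,20,0,0,0,0,20,0,0,0,0,20]

```text
time: 4.0
tool_pos: [512.4, 73.8, 11.3]
tcp_rot: [-3.139, -0.0, 1.815]
contact_force: [-5.3, -2.9, 4.7]
grip_width: 25.2
finger_force: 30.0
```

Emit:
step_arm:
  deltas: [-1.2,1.1,17.5,0,20,-1.0,4.0,17.1,0,20,-1.6,6.5,16.2,0,20,-2.2,8.9,15,0,20,-2.8,11.1,13.4,0,20,-3.2,13,11.4,0,20,-3.6,14.5,9.2,0,20,-3.9,15.8,6.7,0,20,-4.1,16.6,4.1,0,20,-4.2,17,1.4,0,20]

```text
time: 5.25
tool_pos: [484.6, 183.1, 123.7]
tcp_rot: [-3.14, 0.001, 1.816]
contact_force: [-4.8, -4.5, -3.1]
grip_width: 25.7
finger_force: 30.0
```

Emit:
step_arm:
  deltas: [-4.2,17,-1.4,0,20,-4.1,16.6,-4.1,0,20,-3.9,15.8,-6.7,0,20,-3.6,14.5,-9.2,0,20,-3.2,13,-11.4,0,20,-2.8,11.1,-13.4,0,20,-2.2,8.9,-15,0,20,-1.6,6.5,-16.2,0,20,-1.0,4.0,-16.5,0,20,-0.3,1.3,-15.5,0,20]

```text
time: 6.5
tool_pos: [456.5, 293.9, 13.7]
tcp_rot: [-3.139, -0.003, 1.815]
contact_force: [-8.9, 5.4, 2.9]
grip_width: 25.5
finger_force: 30.0
```

Emit:
step_arm:
  deltas: [0,0,0,0,60,0,0,0,0,60,0,0,0,0,60,0,0,0,0,60,0,0,0,0,60,0,0,0,0,60,0,0,0,0,60,0,0,0,0,60,0,0,0,0,60,0,0,0,0,60]

```text
time: 7.75
tool_pos: [458.8, 291.2, 13.8]
tcp_rot: [3.142, 0.0, 1.815]
contact_force: [0.1, -0.2, -0.4]
grip_width: 60.0
finger_force: 0.0
```

Emit:
step_arm:
  deltas: [0,0,5,0,60,0,0,10,0,60,0,0,16,0,60,0,0,20,0,60,0,0,20,0,60,0,0,20,0,60,0,0,20,0,60,0,0,20,0,60,0,0,0,0,60,0,0,0,0,60]

```text
time: 9.0
tool_pos: [458.5, 291.1, 144.7]
tcp_rot: [-3.141, 0.0, 1.815]
contact_force: [-1.0, -0.4, -0.5]
grip_width: 59.8
finger_force: 0.0
```

```bash
python3 - <<'E'
from h import *
cv2.imwrite("pics/s2.png",capture("side")[:,:,::-1]); cv2.imwrite("pics/w2.png",capture("wrist")[:,:,::-1])
E
```

```text
(no output)
```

View pics/s2.png

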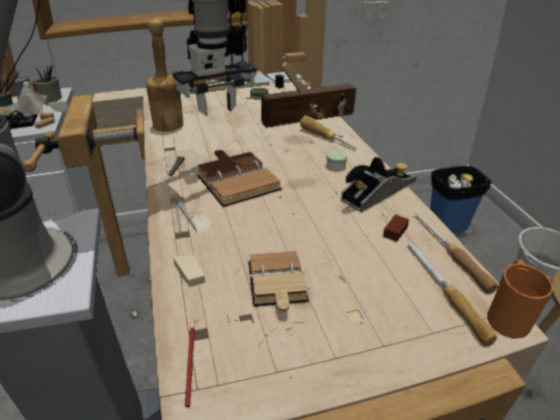

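View pics/w2.png

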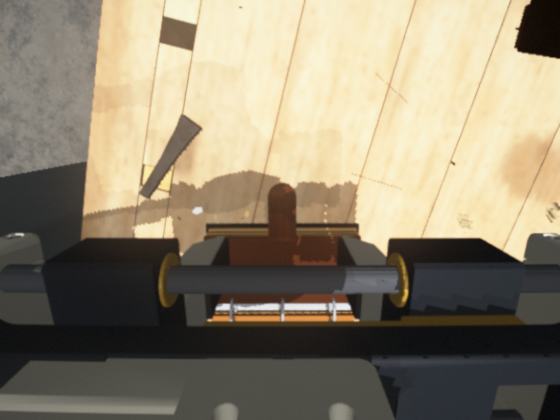

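The leaf lies flat with its dark back up: in the side view its tongue is at (222,157), and in the wrist view at (282,210). The small binder at (278,280) is unchanged and the gripper is clear.

```bash
python3 -c "
from plant import *
print(close_job())"
```

```text
the job is handed in; nothing more can be done
None
```

I turned the larger binder's leaf over and laid it flat with its dark back up, let go and moved clear, left the small leaf unturned, and handed the job in at about 9 s; no verdict came back.

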